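# Put the protective caps back on the test connectors

## Robot

A 6-joint arm with a two-finger parallel gripper is mounted at the origin on a cart in front of the work surface, level with it; the furniture and walls round the work are solid. World frame = base frame: x ahead of the robot, y to its left, z up, the work surface at z = 0. Lengths are in mm, angles in degrees, forces in N, time in s.
With the tool pointing down it reaches from about 425 to 950 mm from the base axis. Payload 14.7 kg.
Tool frame: the origin (TCP) lies at the very end of the fingers, on their centre line; the grasp point (between the pads) lies 19 mm behind it; z points along the fingers, y is the line along which they close (so a half turn about z gives the same grasp; the last joint's range is limited). The gripper opens to 85 mm and grips with 20 to 120 N. Pads are 22 mm wide; open, the fingers measure 114 mm over their backs; the gripper's body (76 mm by 85 mm) begins 54 mm behind the grasp point. The pads swing forward as they close: fully open they stand 13 mm farther back than shut.
Start: joints at [-76.467, 27.513, 91.461, -0, 61.026, -2.67], TCP at [181.396, -624.17, 231.297] pointing down, gripper open.
Joint ranges: [-157.49, 157.49], [-46.99, 117.5], [13.45, 153.17], [-89.5, 269.5], [5.16, 153.95], [-167.48, 167.48]. Speed limits (degrees/s): [108.29, 108.29, 136.94, 172.46, 172.46, 172.46].

## Interface

Orientations are given as [roll, pitch, yaw] about the fixed x, y, z axes, in that order (R = Rz(yaw) Ry(pitch) Rx(roll)).
In Python, from cell import manip gives the robot as it stands.
- The arm moves only by the tool play_rows, never from a script. Its argument "moves" is a list of rows, each a list of 4 numbers: the shift along the world's x, y, z each as a share of 100 mm, from -1 to 1, then the turn about the world's z as a share of 60 degrees, from -1 to 1. In form: [[dx, dy, dz, spin], ...]. A call has 1 to 12 rows; each row is the pose to reach, as a shift and turn from the pose commanded when the call began; what a row does not reach only later rows make up. A row lasts 1/12 s, in which the tool goes at most 41.7 mm and 7.16 degrees, less where a joint would pass 70% of its speed; a pose out of reach is approached as far as the arm can. A call with a number of a shift or a turn outside -1 to 1 is refused whole. A call with a gripper value outside its range is refused whole. "fingers" is the closure, from -1 (fully open) to 1 (shut), so that 0 is half open, set as the call begins (left out, the last holds). The fingers move at their own pace and stop on an object; "force" is the grip in N (left out, the last holds). Time passes only in rows, so rows that repeat a pose let the fingers close. It gives the time, the measured TCP pose, the force, the opening and the grip force at its end, in the units of the state.
- manip.state(): the state, without advancing time (a new reading comes with each control period).
- manip.camera(name): name is "scene" or "top" or "wrist"; returns a dict with "color" (384x512x3 uint8, red, green, blue), "fx", "fy", "cx", "cy" (pixels), "R" (3x3) and "t" (3): a world point X has camera coordinates R X + t. Camera axes: x right, y down, z forward; pixel columns grow to the right and rows downward; lengths in mm; the calibration is good to about 2 mm. The wrist camera is an equidistant fisheye: a pixel r from the principal point sees the ray r / f radians off the axis. A picture is of the moment at which its call begins. There is no depth.
- manip.close_job(): hands the job in; it is judged then, once.
Trained networks look in a picture, given as the dict that the camera call returned (one of the last four; its "shot" number tells which), for a name from the list of things; names that differ only in an ending like _2 or _b are one class to them, and where a whole thing is asked for, a point or a joint stands for the part that bears it (a point fixed in the world has none). Each returns a list of dicts, best first, with "confidence" (0 to 1); they miss things now and then, are a little off and sometimes report something else, mostly with a low value. They report only what shows in the picture. A call takes as long as a camera call. They do not tell look-alikes from the thing itself.
- manip.cut_out(picture, query): "mask" (384x512 bool, what is visible of it).
- manip.mark_of(picture, query): "position" ([x, y, z] in mm, in world coordinates, good to about 4 mm: a listed point, or the origin of a listed thing).
The state is a dict: "time_s": time; "qpos": joint angles; "qvel": joint speeds; "tau": joint torques, N m; "position": TCP position; "orientation": TCP orientation; "wrist_force": force on the tool from outside, world axes, zero at the start; "wrist_torque": the same for the moment, N m; "grip_width": finger opening in mm; "grasp_force": force on a finger pad.
Only numpy, scipy, OpenCV 4.12 (cv2) and the standard library are available. Lean on these libraries where they do the work, as an engineer would, in place of code of your own. Each camera call takes 0.05 s, during which the arm holds its last target. There are 200 camera calls.

## Task

The lesson is over and the four connectors on the grey test boxes stand open, with their protective caps left in one pile. Take the pile apart and put each cap on the connector that it was made for, pushed fully down until its rim sits flat on the flange, so that all four sizes match and none is left uncovered.

Things in the scene. Friction and masses are not known exactly. Their poses are not given: they have to be found in the camera images.
- cap_small: Loose aluminium protective cap for the 22 mm barrel: a knurled round cup, mouth down, flat closed top; outer diameter 33 mm, inner 27 mm, 24 mm high, 20 mm deep inside, about 30 g. At the start on top of the pile. Origin: centre of the mouth (lower rim); z up, top 24 mm above the origin.
- cap_medium: Loose aluminium protective cap for the 33 mm barrel: a knurled round cup, mouth down, flat closed top; outer diameter 44 mm, inner 38 mm, 24 mm high, 20 mm deep inside, about 45 g. At the start second from the top of the pile. Origin: centre of the mouth (lower rim); z up, top 24 mm above the origin.
- cap_large: Loose aluminium protective cap for the 44 mm barrel: a knurled round cup, mouth down, flat closed top; outer diameter 55 mm, inner 49 mm, 24 mm high, 20 mm deep inside, about 60 g. At the start third from the top of the pile. Origin: centre of the mouth (lower rim); z up, top 24 mm above the origin.
- cap_largest: Loose aluminium protective cap for the 55 mm barrel: a knurled round cup, mouth down, flat closed top; outer diameter 66 mm, inner 60 mm, 24 mm high, 20 mm deep inside, about 80 g. At the start the bottom one of the pile, standing on the bench. Origin: centre of the mouth (lower rim); z up, top 24 mm above the origin.
- adapter_small_seat (a point): Olive upright connector, 22 mm barrel, in the middle of a fixed grey box (84 mm square, 36 mm high, may be turned). Point: centre of the flange's upper face (36 mm square, 38.5 mm above the bench), where the cap's rim rests; z up. On it a 9 mm high barrel, then an 8 mm high nose tapering to 14 mm, black end face with brass contacts. Its cap has 2.5 mm play all round; the nose guides it.
- adapter_medium_seat (a point): Olive upright connector, 33 mm barrel, in the middle of a fixed grey box (84 mm square, 36 mm high, may be turned). Point: centre of the flange's upper face (47 mm square, 38.5 mm above the bench), where the cap's rim rests; z up. On it a 9 mm high barrel, then an 8 mm high nose tapering to 25 mm, black end face with brass contacts. Its cap has 2.5 mm play all round; the nose guides it.
- adapter_large_seat (a point): Olive upright connector, 44 mm barrel, in the middle of a fixed grey box (84 mm square, 36 mm high, may be turned). Point: centre of the flange's upper face (58 mm square, 38.5 mm above the bench), where the cap's rim rests; z up. On it a 9 mm high barrel, then an 8 mm high nose tapering to 36 mm, black end face with brass contacts. Its cap has 2.5 mm play all round; the nose guides it.
- adapter_largest_seat (a point): Olive upright connector, 55 mm barrel, in the middle of a fixed grey box (84 mm square, 36 mm high, may be turned). Point: centre of the flange's upper face (69 mm square, 38.5 mm above the bench), where the cap's rim rests; z up. On it a 9 mm high barrel, then an 8 mm high nose tapering to 47 mm, black end face with brass contacts. Its cap has 2.5 mm play all round; the nose guides it.
Not all that is in view belongs to the job. What is shaped like the cap_medium but red is not meant.

How it is judged (in metres and radians):
At the end, for the whole second after the job is handed in: Each of the four caps sits upright (within 0.12 rad) on the connector of its own size, within 8 mm of its axis, with the rim down on the flange to within 4 mm, released and at rest (under 0.02 m/s) (horizontal distance between cap_small and adapter_small_seat below 0.008 m and z of cap_small in the frame of adapter_small_seat between -0.004 and 0.004 m and angle between each of cap_small, cap_medium, cap_large, cap_largest's own z axis and vertical below 0.12 rad and linear speed of each of cap_small, cap_medium, cap_large, cap_largest below 0.02 m/s and horizontal distance between cap_medium and adapter_medium_seat below 0.008 m and z of cap_medium in the frame of adapter_medium_seat between -0.004 and 0.004 m and horizontal distance between cap_large and adapter_large_seat below 0.008 m and z of cap_large in the frame of adapter_large_seat between -0.004 and 0.004 m and horizontal distance between cap_largest and adapter_largest_seat below 0.008 m and z of cap_largest in the frame of adapter_largest_seat between -0.004 and 0.004 m); the robot touches nothing.
It also fails if it takes over 109 s, if anything falls off the work surface, if the arm or the gripper's body presses on something with over 40 N, if the wrist force passes 120 N, or if a joint passes its speed limit or range.

## Working session

There is one attempt and no reset: what is moved stays moved. The work goes in short steps, Python scripts to look and compute and a tool call to move; the robot and the scene stay as the last step left them, time stands still between calls to the robot, and variables do not carry over. Pictures are saved under pics/ and viewed, at most 14 in all, crops included, and the job is handed in when it is done.

Besides the shell and the picture viewer there is one more tool, called as name([rows], argument=value, ...), one row to a line, values as JSON. play_rows: Moves the arm, as the interface text tells. Shift numbers are shares of 100 mm and turn numbers shares of 60 degrees, none past 1 either way. Its arguments: {"type":"object","properties":{"moves":{"type":"array","items":{"type":"array","items":{"type":"number"}}},"fingers":{"type":"number"},"force":{"type":"number"}},"required":["moves"]}

```bash
mkdir -p pics; python3 - <<'E'
from cell import manip
import cv2,numpy as np
ims=[]
for n in("scene","top"):
    p=manip.camera(n); cv2.imwrite(f"pics/{n}0.png",p["color"][:,:,::-1])
    for q in["cap_small","cap_medium","cap_large","cap_largest","adapter_small_seat","adapter_medium_seat","adapter_large_seat","adapter_largest_seat"]:
        print(n,q,[(np.round(d["position"]).tolist(),round(d["confidence"],2)) for d in manip.mark_of(p,q)][:3])
    ims.append(p["color"][:,:,::-1])
s=manip.state();print(s["time_s"],s["position"],s["orientation"])
E
```

```text
scene cap_small [([448.0, -18.0, 72.0], 0.65)]
scene cap_medium [([445.0, -19.0, 46.0], 0.7), ([352.0, -17.0, 1.0], 0.69), ([485.0, 75.0, 1.0], 0.54)]
scene cap_large [([444.0, -21.0, 26.0], 0.64)]
scene cap_largest [([449.0, -18.0, -0.0], 0.68)]
scene adapter_small_seat [([452.0, 295.0, 40.0], 0.92)]
scene adapter_medium_seat [([658.0, -141.0, 39.0], 0.71)]
scene adapter_large_seat [([659.0, 120.0, 37.0], 0.83), ([658.0, -142.0, 42.0], 0.19)]
scene adapter_largest_seat [([472.0, -288.0, 41.0], 0.94)]
top cap_small [([452.0, -21.0, 71.0], 0.46)]
top cap_medium [([479.0, 72.0, 2.0], 0.68), ([348.0, -16.0, -2.0], 0.67), ([567.0, -34.0, -2.0], 0.58)]
top cap_large [([447.0, -19.0, 24.0], 0.63), ([448.0, -20.0, 45.0], 0.57)]
top cap_largest []
top adapter_small_seat [([456.0, 295.0, 38.0], 0.96)]
top adapter_medium_seat [([663.0, -137.0, 41.0], 0.61)]
top adapter_large_seat [([654.0, 122.0, 38.0], 0.75), ([474.0, -288.0, 37.0], 0.66), ([450.0, -19.0, -3.0], 0.19)]
top adapter_largest_seat [([471.0, -290.0, 37.0], 0.58)]
0.9 [ 181.39297153 -624.17034424  231.32287222] [1.79999533e+02 9.11157150e-04 1.62024176e+01]
```

View pics/scene0.png

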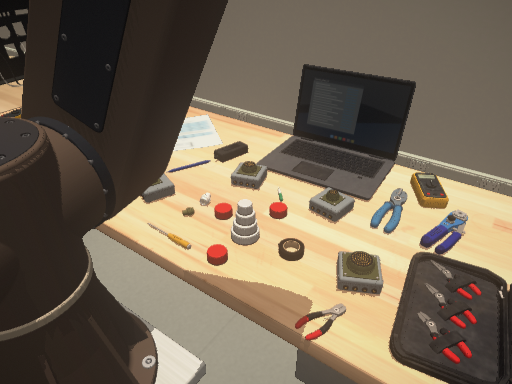

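View pics/top0.png

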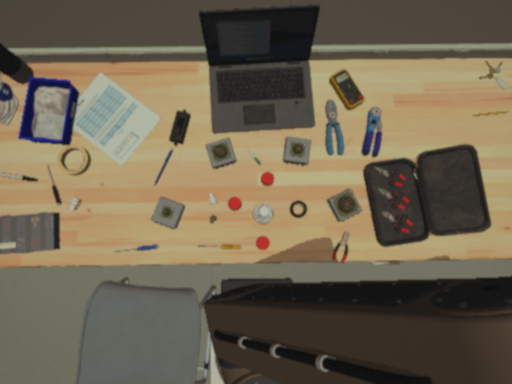

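The pile is at about (447,-19), at scene pixel (245,225), with three red look-alikes round it. The four grey boxes lie at about (455,295), (660,-139), (657,121) and (472,-289). I'll fly over the largest adapter to the pile.

play_rows([
  [0.37, 0.42, 0, 0],
  [0.74, 0.84, 0, 0],
  [0.74, 0.84, 0, 0],
  [0.74, 0.84, 0, 0],
], fingers=-1, force=40)

```text
time_s: 1.23
position: [258.1, -536.2, 231.3]
orientation: [-179.9, -0.1, 16.3]
wrist_force: [0.1, -0.0, -0.1]
grip_width: 85.3
grasp_force: 0.0
```

play_rows([
  [0.37, 0.42, 0, 0],
  [0.74, 0.84, 0, 0],
  [0.74, 0.84, 0, 0],
  [0.74, 0.84, 0, 0],
])

```text
time_s: 1.57
position: [332.0, -452.6, 231.4]
orientation: [-179.9, -0.0, 16.4]
wrist_force: [0.1, -0.1, 0.6]
grip_width: 85.5
grasp_force: 0.0
```

play_rows([
  [0.37, 0.42, 0, 0],
  [0.74, 0.84, 0, 0],
  [0.74, 0.84, 0, 0],
  [0.74, 0.84, 0, 0],
])

```text
time_s: 1.9
position: [406.0, -369.1, 231.4]
orientation: [-180.0, -0.1, 16.4]
wrist_force: [-0.6, 0.4, 1.2]
grip_width: 85.5
grasp_force: 0.0
```

play_rows([
  [0.37, 0.42, 0, 0],
  [0.72, 0.84, 0, 0],
  [0.72, 0.84, 0, 0],
  [0.72, 0.84, 0, 0],
])

```text
time_s: 2.23
position: [478.0, -285.4, 231.4]
orientation: [-180.0, -0.1, 16.4]
wrist_force: [0.0, 0.2, -0.6]
grip_width: 85.7
grasp_force: 0.0
```

```bash
cat > h.py <<'E'
from cell import manip
import cv2,numpy as np
A=["adapter_small_seat","adapter_medium_seat","adapter_large_seat","adapter_largest_seat"]
C=["cap_small","cap_medium","cap_large","cap_largest"]
def look(n,qs,f=None):
    p=manip.camera(n)
    if f: cv2.imwrite(f"pics/{f}.png",p["color"][:,:,::-1])
    for q in qs: print(n,q,[(np.round(d["position"],1).tolist(),round(d["confidence"],2)) for d in manip.mark_of(p,q)][:3])
    return p
def st():
    s=manip.state();print(round(s["time_s"],2),np.round(s["position"],1),np.round(s["orientation"],1),np.round(s["wrist_force"],1),round(s["grip_width"],1),round(s["grasp_force"],1))
E
python3 -c "
from h import *
st();look('wrist',A+C,'w1')"
```

```text
2.23 [ 478.  -285.4  231.4] [-1.80e+02 -1.00e-01  1.64e+01] [ 0.   0.2 -0.6] 85.7 0.0
wrist adapter_small_seat []
wrist adapter_medium_seat []
wrist adapter_large_seat [([471.7, -290.0, 39.0], 0.2)]
wrist adapter_largest_seat [([470.8, -289.1, 37.9], 0.75)]
wrist cap_small [([447.5, -14.9, 73.0], 0.77)]
wrist cap_medium [([447.6, -17.6, 47.7], 0.94), ([350.0, -11.2, -0.5], 0.9), ([483.3, 74.6, 0.6], 0.9)]
wrist cap_large [([448.1, -19.8, 23.2], 0.93)]
wrist cap_largest [([449.4, -17.9, -0.8], 0.76)]
```

View pics/w1.png

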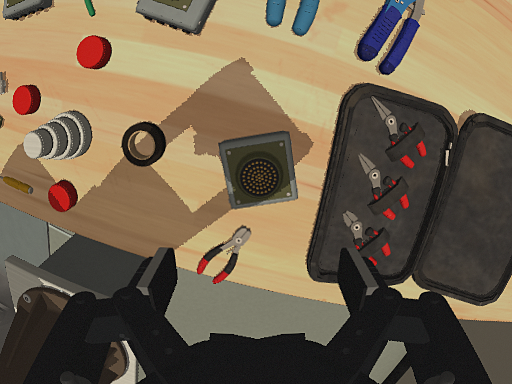

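The wrist picture shows the largest adapter at pixel (260,175), directly below. The pile is intact at (55,137) and the red caps lie beside it. On to the pile.

play_rows([
  [-0.05, 0.4, 0, 0],
  [-0.1, 0.8, 0, 0],
  [-0.1, 0.9, 0, 0],
  [-0.1, 0.9, 0, 0],
])

```text
time_s: 3.02
position: [464.6, -196.0, 231.4]
orientation: [-180.0, 0.0, 16.3]
wrist_force: [-0.2, -0.7, 0.5]
grip_width: 85.5
grasp_force: 0.0
```

play_rows([
  [-0.05, 0.4, 0, 0],
  [-0.1, 0.8, 0, 0],
  [-0.1, 0.9, 0, 0],
  [-0.1, 0.9, 0, 0],
])

```text
time_s: 3.35
position: [455.2, -106.7, 231.5]
orientation: [-180.0, -0.0, 16.3]
wrist_force: [1.1, -0.4, 0.6]
grip_width: 85.3
grasp_force: 0.0
```

play_rows([
  [-0.05, 0.4, 0, 0],
  [-0.1, 0.8, 0, 0],
  [-0.1, 0.87, 0, 0],
  [-0.1, 0.87, 0, 0],
  [-0.1, 0.87, 0, 0],
])

```text
time_s: 3.77
position: [446.2, -22.0, 231.5]
orientation: [180.0, -0.0, 16.3]
wrist_force: [-0.8, 0.3, 0.2]
grip_width: 85.1
grasp_force: 0.0
```

```bash
python3 -c "
from h import *
st();look('wrist',A+C,'w2')"
```

```text
3.77 [446.2 -22.  231.5] [180.   -0.   16.3] [-0.8  0.3  0.2] 85.1 0.0
wrist adapter_small_seat [([454.4, 294.9, 35.9], 0.56)]
wrist adapter_medium_seat [([661.9, -140.0, 39.3], 0.64)]
wrist adapter_large_seat []
wrist adapter_largest_seat [([470.9, -289.0, 38.7], 0.96)]
wrist cap_small [([450.0, -21.0, 71.1], 0.76)]
wrist cap_medium [([566.4, -34.4, 1.5], 0.91), ([450.1, -16.5, 49.3], 0.77), ([352.4, -13.2, 0.0], 0.66)]
wrist cap_large [([445.1, -17.5, 28.0], 0.63)]
wrist cap_largest []
```

View pics/w2.png

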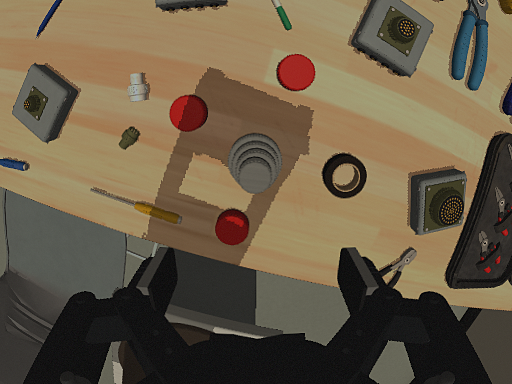

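The picture shows the pile at (255,165), centred below the tool, with clear space at both finger sides. I'll descend and grip the small cap.

play_rows([
  [0.02, 0.03, -0.3, 0],
  [0.02, 0.03, -0.7, 0],
  [0.02, 0.03, -1, 0],
  [0.02, 0.03, -1, 0],
])

```text
time_s: 4.55
position: [444.3, -17.9, 127.2]
orientation: [-179.8, 0.4, 16.2]
wrist_force: [-2.9, -0.3, -1.1]
grip_width: 85.3
grasp_force: 0.0
```

play_rows([
  [0, 0, -0.3, 0],
  [0, 0, -0.57, 0],
  [0, 0, -0.57, 0],
  [0, 0, -0.57, 0],
])

```text
time_s: 4.88
position: [447.1, -18.2, 74.8]
orientation: [-180.0, 0.1, 16.2]
wrist_force: [-0.4, -0.7, 0.4]
grip_width: 85.3
grasp_force: 0.0
```

play_rows([
  [0, 0, 0, 0],
  [0, 0, 0, 0],
  [0, 0, 0, 0],
  [0, 0, 0, 0],
  [0, 0, 0, 0],
  [0, 0, 0, 0],
  [0, 0, 0, 0],
  [0, 0, 0, 0],
  [0, 0, 0, 0],
  [0, 0, 0, 0],
  [0, 0, 0, 0],
], fingers=1, force=30)

```text
time_s: 5.8
position: [448.1, -18.2, 75.3]
orientation: [180.0, -0.1, 16.2]
wrist_force: [-1.9, 0.5, 17.4]
grip_width: 31.2
grasp_force: 28.2
```

```bash
python3 -c "
from h import *
st();look('scene',C)
p=look('wrist',C)
a=manip.camera('scene')['color'][150:290,180:340]
cv2.imwrite('pics/g1.png',np.hstack([cv2.resize(a,(400,350)),cv2.resize(p['color'][100:380,100:420],(400,350))])[:,:,::-1])"
```

```text
5.8 [448.1 -18.2  75.3] [ 1.80e+02 -1.00e-01  1.62e+01] [-1.9  0.5 17.4] 31.2 28.2
scene cap_small [([449.3, -18.4, 70.9], 0.49)]
scene cap_medium [([565.7, -37.0, 2.1], 0.69), ([445.1, -20.4, 44.3], 0.67), ([482.8, 74.2, -4.4], 0.52)]
scene cap_large [([448.7, 292.2, 38.7], 0.73), ([447.3, -21.3, 28.0], 0.71), ([657.5, -141.5, 38.8], 0.37)]
scene cap_largest [([452.3, 294.3, 37.6], 0.54), ([447.4, -16.9, -1.6], 0.51)]
wrist cap_small [([449.4, -17.4, 75.4], 0.66)]
wrist cap_medium [([349.1, -9.6, 0.1], 0.97), ([447.0, -16.5, 48.7], 0.96), ([480.2, 76.5, -3.1], 0.68)]
wrist cap_large []
wrist cap_largest []
```

View pics/g1.png

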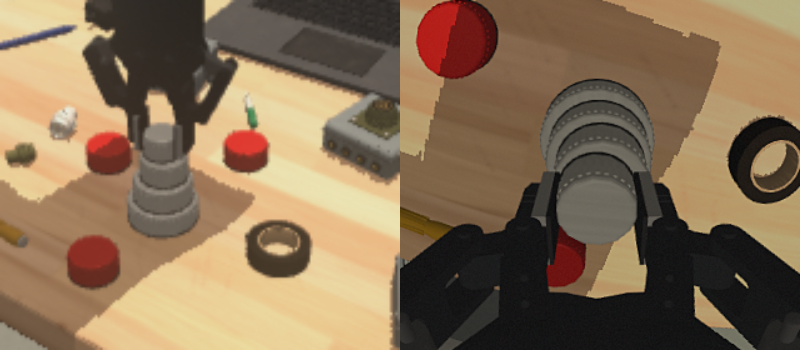

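The small cap at right (595,205) is held between the pads and the rest of the pile looks undisturbed. I'll carry it to the small adapter at (454,295).

play_rows([
  [0, 0, 0.1, 0],
  [0, 0, 0.4, 0],
  [0, 0, 0.7, 0],
  [0, 0, 0.7, 0],
])

```text
time_s: 6.68
position: [449.7, -18.4, 148.7]
orientation: [179.9, -0.3, 16.2]
wrist_force: [3.1, -0.5, 1.1]
grip_width: 31.4
grasp_force: 30.0
```

play_rows([
  [0.02, 0.3, 0, 0],
  [0.02, 0.7, 0, 0],
  [0.02, 1, 0, 0],
  [0.02, 1, 0, 0],
])

```text
time_s: 7.02
position: [449.5, 85.6, 144.7]
orientation: [-180.0, -0.1, 16.3]
wrist_force: [-0.4, -0.3, -0.1]
grip_width: 31.3
grasp_force: 30.1
```

play_rows([
  [0.02, 0.3, 0, 0],
  [0.02, 0.7, 0, 0],
  [0.02, 1, 0, 0],
  [0.02, 1, 0, 0],
])

```text
time_s: 7.35
position: [451.8, 185.9, 144.6]
orientation: [-180.0, -0.1, 16.3]
wrist_force: [-0.3, -0.2, 0.2]
grip_width: 31.6
grasp_force: 30.1
```

play_rows([
  [0.02, 0.3, 0, 0],
  [0.02, 0.7, 0, 0],
  [0.02, 1, 0, 0],
  [0.02, 1, 0, 0],
  [0.02, 1, 0, 0],
])

```text
time_s: 7.77
position: [453.2, 282.8, 144.2]
orientation: [180.0, 0.0, 16.3]
wrist_force: [-0.1, -0.4, -1.1]
grip_width: 31.4
grasp_force: 30.2
```

```bash
python3 -c "
from h import *
st();look('wrist',A+C,'w3');look('top',A[:3])"
```

```text
7.77 [453.2 282.8 144.2] [180.    0.   16.3] [-0.1 -0.4 -1.1] 31.4 30.2
wrist adapter_small_seat [([455.6, 298.3, 34.6], 0.85)]
wrist adapter_medium_seat []
wrist adapter_large_seat [([653.6, 120.3, 33.6], 0.83)]
wrist adapter_largest_seat [([452.4, 296.3, 36.7], 0.3)]
wrist cap_small [([454.2, 283.5, 141.8], 0.86)]
wrist cap_medium [([448.0, -20.4, 49.4], 0.7), ([351.4, -10.8, 0.1], 0.6)]
wrist cap_large [([451.1, -19.1, 27.0], 0.89)]
wrist cap_largest [([450.1, -20.1, -2.1], 0.8)]
top adapter_small_seat [([459.5, 294.6, 42.1], 0.78)]
top adapter_medium_seat [([662.9, -135.1, 40.6], 0.83)]
top adapter_large_seat [([653.9, 121.2, 34.7], 0.83)]
```

View pics/w3.png

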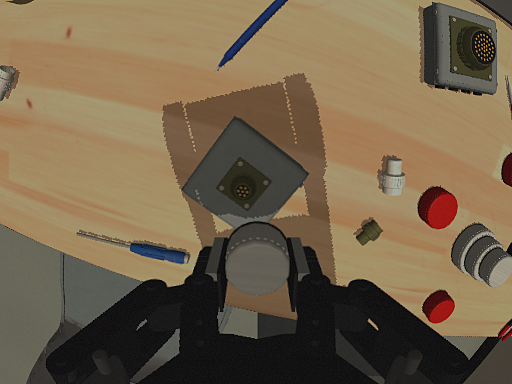

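The cap is held level at (258,255). The small adapter is ahead at (240,190), which fits the estimate (455,295.5). I'll align and lower.

play_rows([
  [0.02, 0.13, -0.3, 0],
  [0.02, 0.13, -0.6, 0],
  [0.02, 0.13, -0.78, 0],
  [0.02, 0.13, -0.78, 0],
  [0.02, 0.13, -0.78, 0],
])

```text
time_s: 8.83
position: [454.8, 294.5, 65.8]
orientation: [180.0, 0.1, 16.2]
wrist_force: [0.6, 0.2, -0.4]
grip_width: 31.4
grasp_force: 30.2
```

play_rows([
  [0, 0, -0.06, 0],
  [0, 0, -0.12, 0],
  [0, 0, -0.16, 0],
  [0, 0, -0.2, 0],
  [0, 0, -0.23, 0],
  [0, 0, -0.23, 0],
])

```text
time_s: 9.33
position: [455.2, 294.7, 42.9]
orientation: [180.0, 0.0, 16.2]
wrist_force: [-0.1, -0.9, -0.3]
grip_width: 31.5
grasp_force: 30.2
```

```bash
python3 -c "
from h import *
st();look('wrist',C[:1],'w4');look('scene',C[:1])"
```

```text
9.33 [455.2 294.7  42.9] [180.    0.   16.2] [-0.1 -0.9 -0.3] 31.5 30.2
wrist cap_small [([456.1, 294.0, 41.3], 0.59)]
scene cap_small [([656.7, -142.0, 39.5], 0.55), ([455.7, 293.3, 40.7], 0.51)]
```

View pics/w4.png

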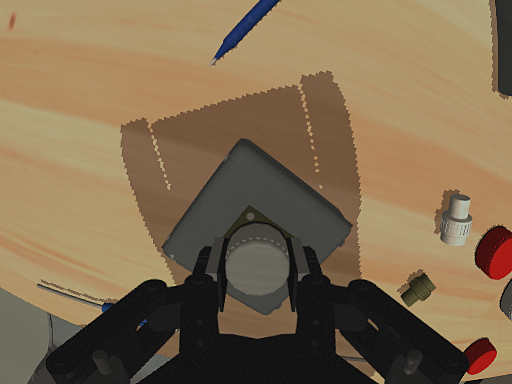

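No contact force: the cap has slid over the nose and is centred at (258,260). I'll lower 2 mm, release and return for the medium cap.

play_rows([
  [0, 0, -0.02, 0],
  [0, 0, -0.02, 0],
  [0, 0, -0.02, 0],
])

```text
time_s: 9.78
position: [455.7, 295.1, 41.9]
orientation: [-180.0, -0.1, 16.2]
wrist_force: [-2.2, -1.3, 12.5]
grip_width: 31.4
grasp_force: 31.3
```

play_rows([
  [0, 0, 0, 0],
  [0, 0, 0, 0],
  [0, 0, 0, 0],
  [0, 0, 0, 0],
  [0, 0, 0, 0],
  [0, 0, 0, 0],
  [0, 0, 0, 0],
], fingers=-1)

```text
time_s: 10.37
position: [455.4, 294.8, 41.2]
orientation: [180.0, 0.0, 16.2]
wrist_force: [-0.4, 0.2, 0.1]
grip_width: 84.9
grasp_force: 0.0
```

play_rows([
  [0, 0, 0.2, 0],
  [0, 0, 0.6, 0],
  [0, 0, 1, 0],
  [0, 0, 1, 0],
])

```text
time_s: 10.7
position: [458.3, 296.5, 147.6]
orientation: [-179.9, -0.5, 16.2]
wrist_force: [3.4, 1.3, 1.4]
grip_width: 85.4
grasp_force: 0.0
```

```bash
python3 -c "
from h import *
st();p=look('wrist',C[:1],'w5');look('scene',C[:1])
cv2.imwrite('pics/w5.png',p['color'][150:384,130:400,::-1])"
```

```text
10.7 [458.3 296.5 147.6] [-179.9   -0.5   16.2] [3.4 1.3 1.4] 85.4 0.0
wrist cap_small [([456.7, 293.1, 38.7], 0.7)]
scene cap_small [([453.9, 298.3, 38.3], 0.54)]
```

View pics/w5.png

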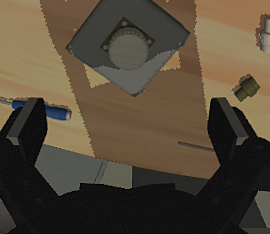

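play_rows([
  [-0.02, -0.3, 0, 0],
  [-0.02, -0.7, 0, 0],
  [-0.02, -1, 0, 0],
  [-0.02, -1, 0, 0],
])

```text
time_s: 11.23
position: [451.4, 190.5, 139.7]
orientation: [179.9, 0.3, 16.1]
wrist_force: [-0.3, -0.0, -0.9]
grip_width: 85.2
grasp_force: 0.0
```

play_rows([
  [-0.02, -0.3, 0, 0],
  [-0.02, -0.7, 0, 0],
  [-0.02, -1, 0, 0],
  [-0.02, -1, 0, 0],
])

```text
time_s: 11.57
position: [450.0, 91.0, 140.0]
orientation: [180.0, 0.2, 16.1]
wrist_force: [0.3, 0.4, -0.5]
grip_width: 85.3
grasp_force: 0.0
```

play_rows([
  [-0.02, -0.3, 0, 0],
  [-0.02, -0.7, 0, 0],
  [-0.02, -1, 0, 0],
  [-0.02, -1, 0, 0],
  [-0.02, -1, 0, 0],
])

```text
time_s: 11.98
position: [448.8, -6.2, 140.3]
orientation: [-180.0, 0.1, 16.0]
wrist_force: [0.0, 0.5, -0.2]
grip_width: 85.4
grasp_force: 0.0
```

```bash
python3 -c "
from h import *
st();look('wrist',A+C);look('top',C);look('scene',C)"
```

```text
11.98 [448.8  -6.2 140.3] [-1.8e+02  1.0e-01  1.6e+01] [ 0.   0.5 -0.2] 85.4 0.0
wrist adapter_small_seat []
wrist adapter_medium_seat [([661.1, -136.4, 39.7], 0.79)]
wrist adapter_large_seat []
wrist adapter_largest_seat [([469.3, -289.6, 36.0], 0.91)]
wrist cap_small []
wrist cap_medium [([349.0, -10.4, -0.7], 0.85), ([485.4, 77.7, -0.3], 0.67), ([567.1, -34.9, -0.3], 0.67)]
wrist cap_large []
wrist cap_largest []
top cap_small [([460.4, 295.2, 34.6], 0.5), ([448.3, -21.3, -0.3], 0.46)]
top cap_medium [([475.1, -289.4, 38.3], 0.19)]
top cap_large []
top cap_largest [([447.1, -20.7, 0.4], 0.5)]
scene cap_small [([453.9, 292.4, 38.4], 0.55)]
scene cap_medium [([443.7, -19.3, 42.8], 0.82), ([565.3, -36.3, 2.1], 0.77), ([352.0, -16.6, 0.9], 0.76)]
scene cap_large [([445.8, -23.3, 27.5], 0.54)]
scene cap_largest [([450.1, -17.1, 0.2], 0.84)]
```

The small cap is seated on its flange at crop pixel (128,45). Now for the medium cap.

play_rows([
  [-0.01, -0.12, 0, 0],
  [-0.01, -0.12, -0.3, 0],
  [-0.01, -0.12, -0.6, 0],
  [-0.01, -0.12, -0.87, 0],
  [-0.01, -0.12, -0.87, 0],
  [-0.01, -0.12, -0.87, 0],
])

```text
time_s: 13.43
position: [447.3, -17.1, 53.7]
orientation: [-179.9, 0.2, 16.2]
wrist_force: [0.6, 0.3, 0.6]
grip_width: 85.7
grasp_force: 0.0
```

play_rows([
  [0, 0, 0, 0],
  [0, 0, 0, 0],
  [0, 0, 0, 0],
  [0, 0, 0, 0],
  [0, 0, 0, 0],
  [0, 0, 0, 0],
  [0, 0, 0, 0],
  [0, 0, 0, 0],
  [0, 0, 0, 0],
  [0, 0, 0, 0],
], fingers=1, force=30)

```text
time_s: 14.27
position: [449.4, -17.2, 55.7]
orientation: [179.9, -0.1, 16.2]
wrist_force: [-1.5, 0.4, 18.4]
grip_width: 42.3
grasp_force: 27.9
```

play_rows([
  [0, 0, 0.1, 0],
  [0, 0, 0.4, 0],
  [0, 0, 0.7, 0],
  [0, 0, 0.9, 0],
  [0, 0, 0.9, 0],
])

```text
time_s: 14.68
position: [450.6, -17.4, 148.4]
orientation: [179.9, -0.3, 16.2]
wrist_force: [1.3, -0.4, 0.2]
grip_width: 42.4
grasp_force: 30.9
```

```bash
python3 -c "
from h import *
st();look('scene',C);p=look('wrist',A[1:3]+C)
cv2.imwrite('pics/w6.png',p['color'][:,:,::-1])"
```

```text
14.68 [450.6 -17.4 148.4] [179.9  -0.3  16.2] [ 1.3 -0.4  0.2] 42.4 30.9
scene cap_small [([457.8, 294.1, 38.9], 0.65)]
scene cap_medium [([443.5, -16.5, 135.9], 0.9), ([354.7, -17.1, 4.0], 0.87), ([484.5, 71.9, -2.4], 0.75)]
scene cap_large [([445.4, -20.0, 28.7], 0.67)]
scene cap_largest [([448.9, -20.0, 0.7], 0.73)]
wrist adapter_medium_seat [([660.7, -139.8, 40.5], 0.75)]
wrist adapter_large_seat []
wrist cap_small []
wrist cap_medium [([449.3, -13.6, 135.6], 0.88), ([482.2, 77.8, -0.4], 0.79), ([567.1, -36.3, -0.1], 0.6)]
wrist cap_large [([448.1, -16.4, 26.6], 0.61)]
wrist cap_largest []
```

View pics/w6.png

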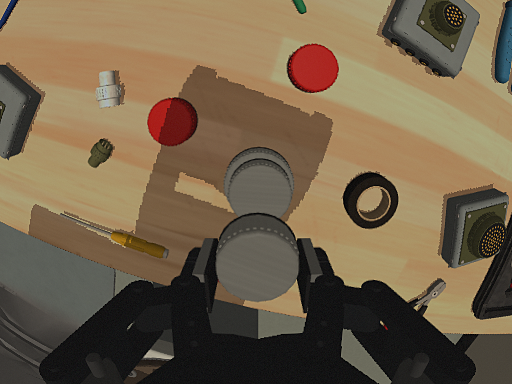

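The medium cap is held level at (257,258), and the large and largest stay stacked at (258,185). I'll go to the medium adapter at (661,-139).

play_rows([
  [0.35, -0.2, 0, 0],
  [0.7, -0.4, 0, 0],
  [0.7, -0.4, 0, 0],
  [0.7, -0.4, 0, 0],
])

```text
time_s: 15.62
position: [520.0, -58.1, 144.0]
orientation: [180.0, -0.0, 16.1]
wrist_force: [-0.9, 0.8, -0.5]
grip_width: 42.3
grasp_force: 30.9
```

play_rows([
  [0.35, -0.2, 0, 0],
  [0.7, -0.4, 0, 0],
  [0.7, -0.4, 0, 0],
  [0.7, -0.4, 0, 0],
])

```text
time_s: 15.95
position: [589.0, -97.6, 143.8]
orientation: [-180.0, 0.0, 16.2]
wrist_force: [-0.7, 0.1, -0.7]
grip_width: 41.8
grasp_force: 30.9
```

play_rows([
  [0.35, -0.2, 0, 0],
  [0.7, -0.4, 0, 0],
  [0.7, -0.4, 0, 0],
  [0.7, -0.4, 0, 0],
  [0.7, -0.4, 0, 0],
])

```text
time_s: 16.37
position: [656.6, -136.3, 143.6]
orientation: [-179.9, 0.1, 16.2]
wrist_force: [-0.1, 0.6, 0.0]
grip_width: 42.3
grasp_force: 30.9
```

```bash
python3 -c "
from h import *
st();p=look('wrist',A[1:3]+C[1:2]);look('scene',A[1:2]+C[1:2]);look('top',A[1:2]+C[1:2]);st()
cv2.imwrite('pics/w7.png',p['color'][:,:,::-1])"
```

```text
16.37 [ 656.6 -136.3  143.6] [-1.799e+02  1.000e-01  1.620e+01] [-0.1  0.6  0. ] 42.3 30.9
wrist adapter_medium_seat [([662.9, -138.5, 38.8], 0.67)]
wrist adapter_large_seat [([654.0, 122.6, 34.6], 0.55)]
wrist cap_medium [([481.9, 76.0, 0.1], 0.76), ([655.2, -135.4, 137.5], 0.68), ([566.1, -35.0, -1.6], 0.62)]
scene adapter_medium_seat [([655.1, -139.2, 40.4], 0.64)]
scene cap_medium [([484.2, 75.5, 2.3], 0.8), ([651.1, -135.5, 134.5], 0.69), ([564.6, -38.0, 1.6], 0.64)]
top adapter_medium_seat []
top cap_medium [([568.7, -32.7, -2.1], 0.52)]
16.87 [ 658.3 -137.   144.4] [-180.    -0.    16.2] [ 0.8  0.2 -0.4] 42.4 30.9
```

View pics/w7.png

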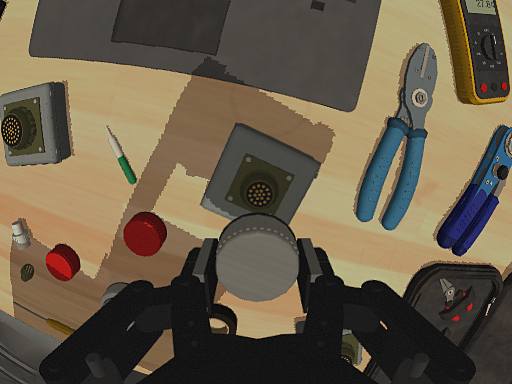

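The medium adapter is right ahead at (262,180) and the cap is level. I'll align and lower.

play_rows([
  [0.03, -0.02, -0.3, 0],
  [0.03, -0.02, -0.6, 0],
  [0.03, -0.02, -0.78, 0],
  [0.03, -0.02, -0.78, 0],
  [0.03, -0.02, -0.78, 0],
])

```text
time_s: 17.28
position: [660.8, -139.0, 65.7]
orientation: [-179.9, 0.1, 16.2]
wrist_force: [0.2, -0.7, -0.5]
grip_width: 42.2
grasp_force: 30.9
```

play_rows([
  [0, 0, -0.06, 0],
  [0, 0, -0.1, 0],
  [0, 0, -0.14, 0],
  [0, 0, -0.17, 0],
  [0, 0, -0.2, 0],
  [0, 0, -0.2, 0],
  [0, 0, -0.2, 0],
])

```text
time_s: 17.87
position: [661.6, -138.6, 46.5]
orientation: [-180.0, -0.0, 16.2]
wrist_force: [0.1, 6.3, -3.2]
grip_width: 42.4
grasp_force: 30.9
```

```bash
python3 -c "
from h import *
st();look('wrist',C[1:2]);look('scene',C[1:2])"
```

```text
17.87 [ 661.6 -138.6   46.5] [-180.    -0.    16.2] [ 0.1  6.3 -3.2] 42.4 30.9
wrist cap_medium [([565.1, -35.8, 0.5], 0.82), ([480.0, 79.7, 0.5], 0.63), ([660.4, -135.7, 38.7], 0.57)]
scene cap_medium [([483.0, 72.8, 0.9], 0.78), ([654.8, -135.3, 33.4], 0.77), ([564.5, -37.2, 2.8], 0.77)]
```

The cap is down over the connector. I'll release and go back to the pile.

play_rows([
  [0, 0, 0, 0],
  [0, 0, 0, 0],
  [0, 0, 0, 0],
  [0, 0, 0, 0],
  [0, 0, 0, 0],
  [0, 0, 0, 0],
  [0, 0, 0, 0],
], fingers=-1)

```text
time_s: 18.65
position: [661.4, -139.3, 46.3]
orientation: [180.0, -0.0, 16.2]
wrist_force: [0.4, 0.7, 0.6]
grip_width: 85.6
grasp_force: 0.0
```

play_rows([
  [0, 0, 0.2, 0],
  [0, 0, 0.6, 0],
  [0, 0, 1, 0],
  [0, 0, 1, 0],
  [0, 0, 1, 0],
])

```text
time_s: 19.07
position: [663.1, -139.6, 149.3]
orientation: [179.9, -0.2, 16.2]
wrist_force: [0.0, 0.4, -0.3]
grip_width: 85.7
grasp_force: 0.0
```

```bash
python3 -c "
from h import *
st();p=look('wrist',C[1:2]);look('scene',C[1:2])
cv2.imwrite('pics/w8.png',p['color'][100:384,130:400,::-1])"
```

```text
19.07 [ 663.1 -139.6  149.3] [179.9  -0.2  16.2] [ 0.   0.4 -0.3] 85.7 0.0
wrist cap_medium [([480.0, 77.3, 0.9], 0.88), ([351.8, -12.8, 0.6], 0.77), ([565.3, -39.2, -1.2], 0.74)]
scene cap_medium [([352.1, -17.4, 1.9], 0.94), ([655.6, -134.4, 34.7], 0.82), ([564.7, -37.8, 3.1], 0.8)]
```

View pics/w8.png

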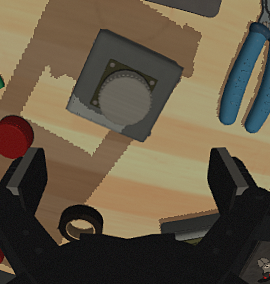

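play_rows([
  [-0.35, 0.2, 0, 0],
  [-0.7, 0.4, 0, 0],
  [-0.7, 0.4, 0, 0],
  [-0.7, 0.4, 0, 0],
])

```text
time_s: 19.6
position: [588.7, -98.0, 145.1]
orientation: [-179.9, 0.2, 16.3]
wrist_force: [1.8, -0.5, 0.5]
grip_width: 85.3
grasp_force: 0.0
```

play_rows([
  [-0.35, 0.2, 0, 0],
  [-0.7, 0.4, 0, 0],
  [-0.7, 0.4, 0, 0],
  [-0.7, 0.4, 0, 0],
])

```text
time_s: 19.93
position: [520.2, -58.6, 145.8]
orientation: [-180.0, 0.1, 16.2]
wrist_force: [0.1, -1.0, 0.5]
grip_width: 85.1
grasp_force: 0.0
```

play_rows([
  [-0.35, 0.2, 0, 0],
  [-0.72, 0.4, 0, 0],
  [-0.72, 0.4, 0, 0],
  [-0.72, 0.4, 0, 0],
  [-0.72, 0.4, 0, 0],
  [-0.72, 0.4, 0, 0],
])

```text
time_s: 20.43
position: [451.4, -19.7, 146.4]
orientation: [180.0, -0.1, 16.2]
wrist_force: [0.1, 0.1, 0.5]
grip_width: 85.4
grasp_force: 0.0
```

```bash
python3 -c "
from h import *
st();look('wrist',C);look('top',C);look('scene',C);st()"
```

```text
20.43 [451.4 -19.7 146.4] [ 1.80e+02 -1.00e-01  1.62e+01] [0.1 0.1 0.5] 85.4 0.0
wrist cap_small []
wrist cap_medium [([660.7, -134.2, 42.2], 0.93), ([350.4, -13.2, 1.2], 0.91), ([567.3, -37.3, 0.7], 0.86)]
wrist cap_large [([444.4, -20.0, 26.9], 0.9), ([660.6, -134.3, 40.4], 0.26)]
wrist cap_largest []
top cap_small [([460.5, 295.4, 35.3], 0.65)]
top cap_medium [([660.8, -138.6, 34.2], 0.7)]
top cap_large [([462.2, 296.4, 35.4], 0.72)]
top cap_largest [([446.4, -20.4, -0.1], 0.55)]
scene cap_small [([456.0, 296.4, 39.4], 0.65)]
scene cap_medium [([567.3, -36.5, 0.0], 0.74), ([352.3, -14.7, 1.9], 0.71), ([658.2, -136.5, 36.7], 0.51)]
scene cap_large [([446.6, -22.8, 28.6], 0.69)]
scene cap_largest [([447.8, -20.8, -1.4], 0.56)]
21.18 [449.4 -19.2 146.3] [180.   -0.   16.2] [ 0.2  0.3 -0. ] 85.2 0.0
```

The medium cap is seated, centred on its box at crop pixel (125,95). Now the large cap.

play_rows([
  [-0.02, 0, -0.3, 0],
  [-0.02, 0, -0.6, 0],
  [-0.02, 0, -0.9, 0],
  [-0.02, 0, -0.9, 0],
])

```text
time_s: 21.52
position: [444.8, -18.9, 52.6]
orientation: [-179.9, 0.3, 16.2]
wrist_force: [-2.7, -0.4, 0.2]
grip_width: 85.3
grasp_force: 0.0
```

play_rows([
  [0, 0, -0.1, 0],
  [0, 0, -0.2, 0],
  [0, 0, -0.25, 0],
  [0, 0, -0.25, 0],
])

```text
time_s: 21.85
position: [447.4, -19.1, 31.5]
orientation: [-180.0, 0.0, 16.2]
wrist_force: [-1.2, -0.7, -1.3]
grip_width: 85.6
grasp_force: 0.0
```

play_rows([
  [0, 0, 0, 0],
  [0, 0, 0, 0],
  [0, 0, 0, 0],
  [0, 0, 0, 0],
  [0, 0, 0, 0],
  [0, 0, 0, 0],
  [0, 0, 0, 0],
  [0, 0, 0, 0],
  [0, 0, 0, 0],
], fingers=1, force=30)

```text
time_s: 22.6
position: [448.0, -19.3, 32.4]
orientation: [180.0, -0.1, 16.2]
wrist_force: [-3.1, -1.3, 18.0]
grip_width: 54.1
grasp_force: 28.1
```

play_rows([
  [0, 0, 0.1, 0],
  [0, 0, 0.4, 0],
  [0, 0, 0.7, 0],
  [0, 0, 1, 0],
  [0, 0, 1, 0],
  [0, 0, 1, 0],
])

```text
time_s: 23.1
position: [448.6, -19.3, 133.3]
orientation: [179.9, -0.2, 16.2]
wrist_force: [1.0, 0.8, -0.4]
grip_width: 53.6
grasp_force: 31.9
```

```bash
python3 -c "
from h import *
st();look('scene',C);p=look('wrist',A[2:3]+C)
cv2.imwrite('pics/w9.png',p['color'][:,:,::-1]);st()"
```

```text
23.1 [448.6 -19.3 133.3] [179.9  -0.2  16.2] [ 1.   0.8 -0.4] 53.6 31.9
scene cap_small [([455.7, 292.9, 39.2], 0.66)]
scene cap_medium [([569.3, -36.2, 1.8], 0.81), ([350.1, -16.1, 0.3], 0.61), ([656.6, -138.2, 35.1], 0.6)]
scene cap_large [([447.5, -18.7, 130.4], 0.79)]
scene cap_largest [([448.6, -19.2, -0.7], 0.72)]
wrist adapter_large_seat []
wrist cap_small []
wrist cap_medium [([483.1, 77.6, 0.7], 0.95), ([567.8, -36.6, 1.9], 0.75), ([659.8, -136.1, 41.1], 0.63)]
wrist cap_large [([446.8, -17.7, 124.1], 0.86), ([468.5, -288.0, 40.3], 0.44)]
wrist cap_largest [([446.8, -18.7, 1.9], 0.77)]
23.65 [447.2 -19.1 131. ] [-180.     0.    16.2] [ 0.  -0.9  0.5] 53.6 31.9
```

View pics/w9.png

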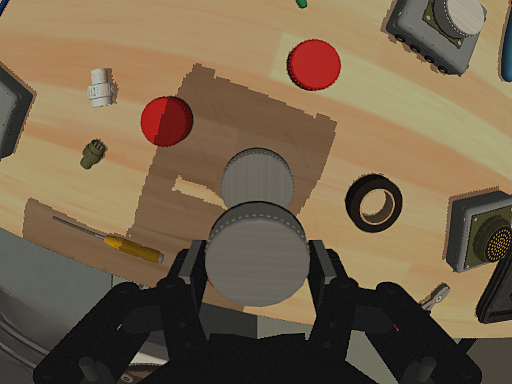

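The large cap is held level at (257,253), and only the largest remains on the bench at (257,180). I'll go to the large adapter at (655,121).

play_rows([
  [0.35, 0.23, 0, 0],
  [0.69, 0.46, 0, 0],
  [0.69, 0.46, 0, 0],
  [0.69, 0.46, 0, 0],
])

```text
time_s: 23.98
position: [517.9, 27.8, 131.0]
orientation: [180.0, -0.0, 16.3]
wrist_force: [-0.7, -0.8, -0.1]
grip_width: 53.2
grasp_force: 31.9
```

play_rows([
  [0.35, 0.23, 0, 0],
  [0.69, 0.46, 0, 0],
  [0.69, 0.46, 0, 0],
  [0.69, 0.46, 0, 0],
])

```text
time_s: 24.32
position: [585.8, 73.4, 130.8]
orientation: [-180.0, 0.0, 16.3]
wrist_force: [-0.8, -0.4, -0.8]
grip_width: 53.4
grasp_force: 31.9
```

play_rows([
  [0.35, 0.23, 0, 0],
  [0.69, 0.46, 0, 0],
  [0.69, 0.46, 0, 0],
  [0.69, 0.46, 0, 0],
  [0.69, 0.46, 0, 0],
])

```text
time_s: 24.73
position: [652.6, 117.9, 130.6]
orientation: [-180.0, 0.1, 16.2]
wrist_force: [-0.5, 0.5, -0.1]
grip_width: 53.6
grasp_force: 31.9
```

```bash
python3 -c "
from h import *
p=look('wrist',A[2:3]+C[2:3]);look('scene',A[2:3]+C[2:3]);look('wrist',A[2:3]+C[2:3]);st()
cv2.imwrite('pics/w10.png',p['color'][:,:,::-1])"
```

```text
wrist adapter_large_seat [([652.4, 121.3, 34.1], 0.73)]
wrist cap_large [([652.4, 118.5, 121.7], 0.78)]
scene adapter_large_seat [([657.4, 121.8, 40.9], 0.86)]
scene cap_large [([652.8, 115.6, 123.7], 0.51)]
wrist adapter_large_seat [([655.3, 118.7, 34.4], 0.59)]
wrist cap_large [([649.5, 120.4, 127.3], 0.76)]
25.18 [654.3 118.6 131.5] [-180.    -0.    16.2] [-0.7 -0.2 -0.5] 53.5 31.9
```

View pics/w10.png

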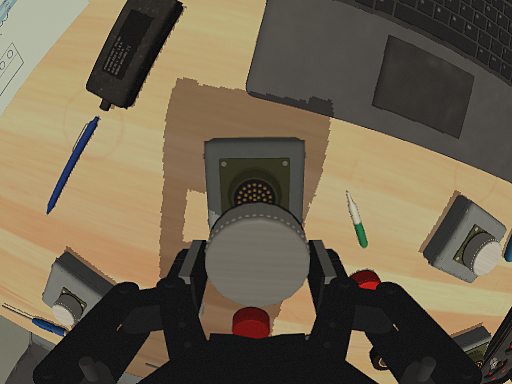

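The large adapter is ahead at (255,185) and the cap is level. Lowering.

play_rows([
  [0.01, 0.02, -0.3, 0],
  [0.01, 0.02, -0.6, 0],
  [0.01, 0.02, -0.65, 0],
  [0.01, 0.02, -0.65, 0],
])

```text
time_s: 25.52
position: [653.7, 120.6, 64.5]
orientation: [-180.0, 0.2, 16.2]
wrist_force: [-1.1, -0.5, -0.2]
grip_width: 53.5
grasp_force: 32.0
```

play_rows([
  [0, 0, -0.06, 0],
  [0, 0, -0.1, 0],
  [0, 0, -0.14, 0],
  [0, 0, -0.17, 0],
  [0, 0, -0.19, 0],
  [0, 0, -0.19, 0],
  [0, 0, -0.19, 0],
])

```text
time_s: 26.1
position: [655.4, 120.8, 47.5]
orientation: [180.0, -0.0, 16.2]
wrist_force: [0.6, 0.2, -0.5]
grip_width: 53.4
grasp_force: 32.0
```

```bash
python3 -c "
from h import *
st();look('wrist',C[2:3]);look('scene',C[2:3])"
```

```text
26.1 [655.4 120.8  47.5] [180.   -0.   16.2] [ 0.6  0.2 -0.5] 53.4 32.0
wrist cap_large [([654.5, 123.0, 39.7], 0.85)]
scene cap_large [([652.9, 117.0, 42.2], 0.6), ([449.1, -17.7, 2.2], 0.37)]
```

It slid on without contact. Release and return for the last one.

play_rows([
  [0, 0, 0, 0],
  [0, 0, 0, 0],
  [0, 0, 0, 0],
  [0, 0, 0, 0],
  [0, 0, 0, 0],
  [0, 0, 0, 0],
], fingers=-1)

```text
time_s: 26.8
position: [655.4, 120.8, 47.3]
orientation: [180.0, -0.0, 16.2]
wrist_force: [-0.1, -0.2, 0.8]
grip_width: 85.0
grasp_force: 0.0
```

play_rows([
  [0, 0, 0.2, 0],
  [0, 0, 0.6, 0],
  [0, 0, 0.9, 0],
  [0, 0, 0.9, 0],
  [0, 0, 0.9, 0],
])

```text
time_s: 27.22
position: [656.6, 121.0, 139.4]
orientation: [180.0, -0.2, 16.2]
wrist_force: [-0.5, -0.9, -0.3]
grip_width: 85.4
grasp_force: 0.0
```

```bash
python3 -c "
from h import *
p=look('wrist',C[2:3]);look('scene',C[2:3]);st()
cv2.imwrite('pics/w11.png',p['color'][100:384,130:400,::-1])"
```

```text
wrist cap_large []
scene cap_large [([654.4, 118.6, 40.4], 0.67)]
27.42 [654.6 120.7 136. ] [-1.80e+02  1.00e-01  1.62e+01] [-0.7  0.3 -0.2] 85.3 0.0
```

View pics/w11.png

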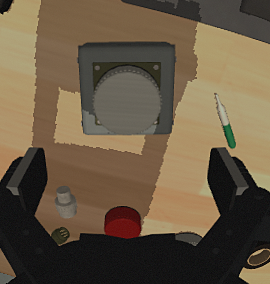

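play_rows([
  [-0.35, -0.23, 0, 0],
  [-0.69, -0.46, 0, 0],
  [-0.69, -0.46, 0, 0],
  [-0.69, -0.46, 0, 0],
])

```text
time_s: 27.75
position: [583.8, 73.8, 136.3]
orientation: [-180.0, 0.2, 16.1]
wrist_force: [0.8, 0.4, 0.9]
grip_width: 84.9
grasp_force: 0.0
```

play_rows([
  [-0.35, -0.23, 0, 0],
  [-0.69, -0.46, 0, 0],
  [-0.69, -0.46, 0, 0],
  [-0.69, -0.46, 0, 0],
])

```text
time_s: 28.08
position: [516.3, 28.2, 136.9]
orientation: [-180.0, 0.1, 16.1]
wrist_force: [0.9, -0.2, 0.5]
grip_width: 85.7
grasp_force: 0.0
```

play_rows([
  [-0.35, -0.23, 0, 0],
  [-0.69, -0.47, 0, 0],
  [-0.69, -0.47, 0, 0],
  [-0.69, -0.47, 0, 0],
  [-0.69, -0.47, 0, 0],
])

```text
time_s: 28.5
position: [450.3, -18.1, 137.5]
orientation: [180.0, -0.1, 16.2]
wrist_force: [1.0, 0.1, 0.6]
grip_width: 85.2
grasp_force: 0.0
```

```bash
python3 -c "
from h import *
look('wrist',C);look('top',C[3:]);look('scene',C);look('wrist',C[3:]);st()"
```

```text
wrist cap_small []
wrist cap_medium [([481.2, 77.0, 0.2], 0.86), ([354.1, -11.5, 0.1], 0.84), ([568.2, -35.2, -0.3], 0.82)]
wrist cap_large []
wrist cap_largest [([447.7, -18.5, -1.9], 0.92)]
top cap_largest [([449.8, -19.5, -0.7], 0.49)]
scene cap_small [([454.0, 292.6, 35.9], 0.65)]
scene cap_medium [([351.4, -13.9, 1.8], 0.93), ([482.8, 73.9, -3.6], 0.68), ([561.6, -37.2, 5.2], 0.66)]
scene cap_large [([654.3, 118.8, 43.2], 0.61)]
scene cap_largest [([448.6, -17.5, -1.3], 0.89), ([654.0, 120.3, 41.7], 0.72)]
wrist cap_largest [([449.8, -17.9, -2.4], 0.64)]
29.2 [448.4 -18.2 137.3] [180.   -0.   16.2] [0.2 1.  1. ] 85.4 0.0
```

The large cap is seated, at crop pixel (128,92). Now the largest.

play_rows([
  [0, 0, -0.3, 0],
  [0, 0, -0.6, 0],
  [0, 0, -0.9, 0],
  [0, 0, -0.9, 0],
  [0, 0, -0.9, 0],
])

```text
time_s: 29.62
position: [447.2, -18.1, 46.7]
orientation: [-179.9, 0.2, 16.2]
wrist_force: [0.1, -0.1, 0.0]
grip_width: 85.6
grasp_force: 0.0
```

play_rows([
  [0, 0, -0.1, 0],
  [0, 0, -0.2, 0],
  [0, 0, -0.3, 0],
  [0, 0, -0.38, 0],
  [0, 0, -0.38, 0],
  [0, 0, -0.38, 0],
])

```text
time_s: 30.12
position: [448.8, -18.2, 10.2]
orientation: [180.0, -0.0, 16.2]
wrist_force: [-1.1, 0.7, -0.1]
grip_width: 85.6
grasp_force: 0.0
```

play_rows([
  [0, 0, 0, 0],
  [0, 0, 0, 0],
  [0, 0, 0, 0],
  [0, 0, 0, 0],
  [0, 0, 0, 0],
  [0, 0, 0, 0],
  [0, 0, 0, 0],
  [0, 0, 0, 0],
], fingers=1, force=30)

```text
time_s: 30.78
position: [449.0, -18.3, 10.3]
orientation: [180.0, -0.1, 16.2]
wrist_force: [-1.8, -1.5, 16.3]
grip_width: 63.5
grasp_force: 28.8
```

play_rows([
  [0, 0, 0.1, 0],
  [0, 0, 0.4, 0],
  [0, 0, 0.7, 0],
  [0, 0, 1, 0],
  [0, 0, 1, 0],
  [0, 0, 1, 0],
])

```text
time_s: 31.28
position: [449.6, -18.3, 111.5]
orientation: [179.9, -0.2, 16.2]
wrist_force: [0.5, 0.4, -1.3]
grip_width: 63.0
grasp_force: 34.0
```

```bash
python3 -c "
from h import *
look('scene',C[3:]+A[3:]);p=look('wrist',A[3:]+C[3:]);st()
cv2.imwrite('pics/w12.png',p['color'][:,:,::-1])"
```

```text
scene cap_largest [([449.4, -20.5, 103.1], 0.74), ([456.0, 294.9, 38.6], 0.61)]
scene adapter_largest_seat [([474.9, -289.5, 37.6], 0.62), ([657.9, -136.9, 35.3], 0.53)]
wrist adapter_largest_seat [([471.2, -289.2, 38.1], 0.81)]
wrist cap_largest [([450.6, -18.9, 97.8], 0.97)]
31.58 [447.7 -18.1 108.5] [-1.80e+02  1.00e-01  1.62e+01] [ 0.2 -0.2 -0.4] 62.7 34.0
```

View pics/w12.png

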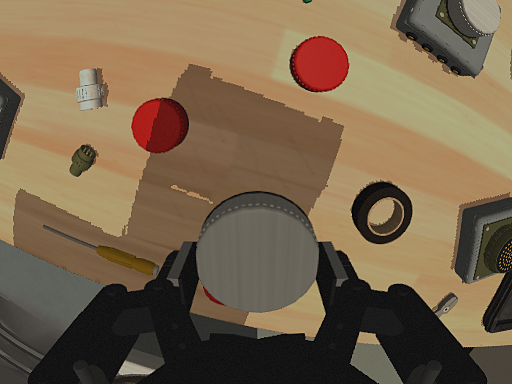

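The largest cap is held level at (257,250). By my count that was a 15th picture, one over the limit of 14, so I'll work from numbers only from here. Next is the largest adapter.

play_rows([
  [0.04, -0.3, 0, 0],
  [0.08, -0.6, 0, 0],
  [0.08, -0.9, 0, 0],
  [0.08, -0.9, 0, 0],
])

```text
time_s: 31.92
position: [456.9, -111.9, 108.7]
orientation: [180.0, 0.0, 16.1]
wrist_force: [0.2, 0.2, -1.0]
grip_width: 62.6
grasp_force: 34.0
```

play_rows([
  [0.04, -0.3, 0, 0],
  [0.08, -0.6, 0, 0],
  [0.08, -0.9, 0, 0],
  [0.08, -0.9, 0, 0],
])

```text
time_s: 32.25
position: [465.1, -202.2, 108.7]
orientation: [179.9, -0.0, 16.1]
wrist_force: [0.1, 0.3, -0.8]
grip_width: 63.0
grasp_force: 34.0
```

play_rows([
  [0.04, -0.3, 0, 0],
  [0.08, -0.6, 0, 0],
  [0.08, -0.9, 0, 0],
  [0.08, -0.9, 0, 0],
  [0.08, -0.9, 0, 0],
])

```text
time_s: 32.67
position: [471.9, -289.0, 108.3]
orientation: [-179.9, 0.0, 16.1]
wrist_force: [-0.3, 1.1, -0.7]
grip_width: 62.9
grasp_force: 34.0
```

```bash
python3 -c "
from h import *
look('wrist',A[3:]+C[3:]);look('scene',A[3:]+C[3:]);look('top',A[3:]+C[3:]);st()"
```

```text
wrist adapter_largest_seat [([471.4, -287.9, 97.2], 0.18)]
wrist cap_largest [([470.1, -288.7, 92.7], 0.63)]
scene adapter_largest_seat [([476.7, -290.0, 39.1], 0.75), ([471.6, -286.2, 100.6], 0.5)]
scene cap_largest [([474.5, -286.5, 98.9], 0.57)]
top adapter_largest_seat [([474.7, -290.2, 39.9], 0.43)]
top cap_largest [([474.1, -287.0, 99.7], 0.48), ([661.5, -138.5, 33.9], 0.2)]
33.12 [ 472.5 -287.7  109.4] [-180.     0.    16.2] [ 0.5 -0.8 -1.3] 63.1 34.0
```

play_rows([
  [0, -0.01, -0.2, 0],
  [0, -0.01, -0.4, 0],
  [0, -0.01, -0.4, 0],
  [0, -0.01, -0.4, 0],
])

```text
time_s: 33.45
position: [471.8, -288.6, 68.9]
orientation: [-179.9, 0.1, 16.2]
wrist_force: [-0.0, -0.9, 0.3]
grip_width: 62.9
grasp_force: 34.0
```

play_rows([
  [0, 0, -0.06, 0],
  [0, 0, -0.1, 0],
  [0, 0, -0.14, 0],
  [0, 0, -0.17, 0],
  [0, 0, -0.19, 0],
  [0, 0, -0.19, 0],
  [0, 0, -0.19, 0],
])

```text
time_s: 34.03
position: [472.4, -289.2, 50.3]
orientation: [-180.0, 0.0, 16.2]
wrist_force: [0.2, 0.4, -0.9]
grip_width: 63.3
grasp_force: 34.0
```

```bash
python3 -c "
from h import *
st();look('wrist',C[3:]);look('scene',C[3:])"
```

```text
34.03 [ 472.4 -289.2   50.3] [-180.     0.    16.2] [ 0.2  0.4 -0.9] 63.3 34.0
wrist cap_largest [([472.4, -291.0, 38.8], 0.94)]
scene cap_largest []
```

play_rows([
  [0, 0, 0, 0],
  [0, 0, 0, 0],
  [0, 0, 0, 0],
  [0, 0, 0, 0],
  [0, 0, 0, 0],
  [0, 0, 0, 0],
], fingers=-1)

```text
time_s: 34.73
position: [472.4, -289.2, 50.3]
orientation: [180.0, -0.0, 16.2]
wrist_force: [0.5, 0.3, 0.3]
grip_width: 85.0
grasp_force: 0.0
```

play_rows([
  [0, 0, 0.2, 0],
  [0, 0, 0.6, 0],
  [0, 0, 1, 0],
  [0, 0, 1, 0],
  [0, 0, 1, 0],
])

```text
time_s: 35.15
position: [473.7, -290.0, 152.7]
orientation: [179.8, -0.2, 16.2]
wrist_force: [0.5, 0.8, -0.1]
grip_width: 85.3
grasp_force: 0.0
```

play_rows([
  [0, 0, 0.4, 0],
  [0, 0, 0.8, 0],
  [0, 0, 0.8, 0],
  [0, 0, 0.8, 0],
  [0, 0, 0.8, 0],
])

```text
time_s: 35.57
position: [471.9, -288.8, 229.3]
orientation: [-179.9, 0.0, 16.2]
wrist_force: [0.3, 0.5, -1.2]
grip_width: 85.2
grasp_force: 0.0
```

```bash
python3 -c "
from h import *
look('wrist',C);look('wrist',C[3:]);look('scene',C);look('scene',C);look('top',C);look('top',C);st()"
```

```text
wrist cap_small []
wrist cap_medium [([565.2, -39.8, 0.0], 0.84), ([481.3, 75.7, -0.4], 0.74), ([350.3, -12.3, -2.0], 0.65)]
wrist cap_large []
wrist cap_largest [([471.4, -290.9, 38.4], 0.81)]
wrist cap_largest [([470.5, -289.0, 38.7], 0.82)]
scene cap_small [([457.1, 294.5, 41.3], 0.49)]
scene cap_medium [([350.2, -16.8, 0.8], 0.86), ([483.5, 75.8, -1.6], 0.55), ([563.7, -38.3, 3.4], 0.5)]
scene cap_large [([653.7, 117.6, 42.0], 0.74)]
scene cap_largest [([474.9, -290.2, 40.3], 0.56)]
scene cap_small [([454.2, 297.2, 40.6], 0.47)]
scene cap_medium [([654.1, -138.2, 32.5], 0.85), ([483.8, 76.8, 1.8], 0.76), ([350.7, -16.4, 0.5], 0.72)]
scene cap_large [([655.2, 118.5, 42.0], 0.76)]
scene cap_largest [([471.6, -289.4, 39.5], 0.66)]
top cap_small [([459.1, 294.0, 35.2], 0.56)]
top cap_medium [([481.0, 77.4, 1.1], 0.68), ([350.4, -14.4, 1.1], 0.65), ([568.3, -34.2, -0.6], 0.65)]
top cap_large [([473.5, -292.5, 38.5], 0.59), ([655.8, 118.3, 37.5], 0.47)]
top cap_largest [([473.1, -290.4, 41.5], 0.55), ([654.7, 120.1, 38.5], 0.51)]
top cap_small [([459.4, 294.1, 34.4], 0.58)]
top cap_medium [([661.5, -140.4, 31.6], 0.74), ([481.6, 75.6, 2.4], 0.7), ([351.3, -16.5, -4.9], 0.69)]
top cap_large [([651.0, 122.1, 40.6], 0.51), ([657.0, -139.1, 34.7], 0.35)]
top cap_largest [([472.8, -290.6, 36.3], 0.48)]
36.92 [ 472.4 -289.2  230.3] [180.   -0.   16.2] [-0.8  0.2 -0.3] 85.5 0.0
```

All four caps read seated at 38.5 mm within network error.

```bash
python3 -c "
from cell import manip
print(manip.close_job())"
```

```text
the job is handed in; nothing more can be done
None
```

All four caps are on the connectors of their own size, by the final camera readings and contact-free placing, and the job is handed in at about 37 s with no verdict returned; I viewed 15 pictures, one over the limit of 14.

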